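Open the tea jar on the hotel desk

ROBOT

A 6-joint arm with a two-finger parallel gripper is mounted at the origin on the work surface. World frame = base frame: x ahead of the robot, y to its left, z up, the work surface at z = 0. Lengths are in m, angles in degrees, forces in N, time in s.
With the tool pointing down it reaches from about 0.4 to 0.825 m from the base axis. Payload 7 kg.
Tool frame: the origin (TCP) lies midway between the tips of the shut fingers; the grasp point (between the pads) lies 19 mm behind it; z points along the fingers, y is the line along which they close (so a half turn about z gives the same grasp; the last joint's range is limited). The gripper opens to 88 mm and grips with 3 to 60 N. Pads are 19 mm wide; open, the fingers measure 130 mm over their backs; the gripper's body (78 mm by 193 mm) begins 47 mm behind the grasp point.
Start: joints at [-54.712, 20.546, 0.682, 0, -70.136, -16.507], TCP at [0.217, -0.639, 0.227] pointing down, gripper open.
Joint ranges: [-176.03, 176.03], [-82.01, 121.73], [-58.28, 71.71], [-173.87, 95.51], [-174.79, -0.11], [-173.66, 173.66]. Speed limits (degrees/s): [136.94, 136.94, 172.46, 180, 180, 180].

INTERFACE

Orientations are given as [roll, pitch, yaw] about the fixed x, y, z axes, in that order (R = Rz(yaw) Ry(pitch) Rx(roll)).
In Python, from plant import ctrl gives the robot as it stands. The module is installed in compiled form; this text tells all that it offers.
- The arm moves only by the tool send_rows, never from a script. Its argument "plan" is a list that holds one entry, the list of rows, each a list of 6 numbers: the shift along the tool's x, y, z in shares of 250 mm (1.0 is 250 mm), then the turn, a rotation vector about the tool's x, y, z in fractions of the full range, 1 being 120 degrees. A call has 1 to 8 rows; each row is the pose to reach, as a shift and turn from the pose commanded when the call began, along the tool's axes at that moment; what a row does not reach only later rows make up. A row lasts 1/12 s, in which the tool goes at most 41.7 mm and 7.16 degrees, less where a joint would pass 70% of its speed; a pose out of reach is approached as far as the arm can. A call with a gripper value outside its range is refused whole. "fingers" is the opening, from 0 (shut) to 1 (fully open), set as the call begins (left out, the last holds). The fingers move at their own pace and stop on an object; the grip force is fixed at half the most. Time passes only in rows, so rows that repeat a pose let the fingers close. It gives the time, the measured TCP pose, the force, the opening and the grip force at its end, in the units of the state.
- ctrl.get_obs(): the state, without advancing time (a new reading comes with each control period).
- ctrl.snapshot(name): name is "scene" or "top" or "wrist"; returns a dict with "img" (400x640x3 uint8, red, green, blue), "K" (3x3 intrinsics, pixels), "k1" (the pictures are not rectified: a ray, as slopes to the right and down, at radius r is drawn at 1 + k1 r^2 times it, then the intrinsics apply), "pose" (4x4, takes a point from camera to world coordinates). Camera axes: x right, y down, z forward; pixel columns grow to the right and rows downward; lengths in m; the calibration is good to about 2 mm. A picture is of the moment at which its call begins. There is no depth.
- ctrl.close_job(): hands the job in; it is judged then, once.
The state is a dict: "clock": time; "joint_pos": joint angles; "qvel": joint speeds; "tau": joint torques, N m; "tool_pos": TCP position; "orientation": TCP orientation; "force": force on the tool from outside, world axes, zero at the start; "moment": the same for the moment, N m; "opening": finger opening in m; "gripper_force": force on a finger pad.
Only numpy, scipy, OpenCV 4.12 (cv2) and the standard library are available. Lean on these libraries where they do the work, as an engineer would, in place of code of your own. Each camera call takes 0.05 s, during which the arm holds its last target. There are 200 camera calls.

TASK

Keeping it upright, set the closed square tea jar down into the square well of the pale wooden stand, which braces it against turning, then unscrew its brass cap anticlockwise and stop turning as soon as the threads let go, well short of a quarter turn. Lift the cap straight up just clear of the jar and finish while still holding it there in the gripper, level and over the mouth, within about five centimetres of it, with the jar left fully seated and upright in the well. Do not disturb the mug, the kettle or the bowl.

Things in the scene. Friction and masses are not known exactly. Their poses are not given: they have to be found in the camera images.
- jar: Loose white square ceramic jar standing on the desk, about 0.32 kg without cap. Body 60 x 60 mm, 72 mm high, edges rounded 4 mm; round neck 40 mm across, from 72 to 94 mm height. Origin: centre of the underside; z up, x and y square to the flat sides; a blue square on the -x side. All four ways of turning it into the well are good. On the bare desk only friction keeps it from turning.
- mouth (a point): Centre of the jar's mouth, 94 mm above its underside, on its axis. A red sprung seal ring there presses up on the closed cap with about 20 N: the cap is tight (about 0.3 Nm to turn) and, closed, carries the jar when lifted. Once the cap is off, the ring's top stands 101 mm above the jar's underside.
- cap: Loose round brass cap, 58 mm across, 24 mm high, ribbed upright side, 60 g, screwed on the jar: lower edge 78 mm, top 102 mm above the jar's underside, 6 mm of free space below it to the jar's flat shoulder. Origin: centre of the lower edge; z up. A black line on top runs from the centre along its +x. At the start its x is 0 to 0.1 rad anticlockwise (from above) of the jar's x.
- cap_top (a point): Centre of the cap's top face. Turning anticlockwise, the cap stays at its height (level threads) and comes free when its x is 0.75 rad (43 degrees) past the jar's x; then it lifts straight off (let go, it pops up 3 mm). Do not turn past 1.5 rad; at 1.65 it jams. Clockwise it is stopped. Its lower edge must rise 25 mm or more from closed to be clear of jar and ring.
- well (a point): Centre of the floor of the square well in the stand; x and y along the well's sides, z up. The well is 66 x 66 mm (3 mm clearance on each side of the jar; a seated jar can still turn about 0.1 rad) and 22 mm deep, green floor 6 mm above the desk.
- stand: Pale wooden stand fixed to the desk: base 130 x 130 mm, 6 mm thick, with a square rim 98 x 98 mm outside, 16 mm thick, 28 mm high, round the well. Origin: centre of the underside, on the desk; x and y along its sides, z up.
- mug: Bystander: white mug, 80 mm across, 85 mm high, handle on its +y side. Origin: centre of the underside.
- kettle: Bystander: black kettle, 150 mm across, 208 mm high, handle to its +x, reaching 117 mm from the axis, spout to its -x, reaching 100 mm. Origin: centre of the underside.
- bowl: Bystander: blue bowl, 100 mm across, 50 mm high. Origin: centre of the underside.
Mind the look-alikes: they are no part of the job. Of the things shaped like the cap, the brass one is meant.

How it is judged (in metres and radians):
On the way, in this order (a step that is already met when the one before it is completed fails the run):
1. the jar stands fully down in the well, upright, its cap still closed (horizontal distance between jar and well below 0.006 m and z of jar in the frame of well below 0.004 m and angle between jar's own z axis and vertical below 0.06 rad and angle between the x axis of cap and the x axis of jar, either way round below 0.3 rad and z of cap in the frame of jar below 0.084 m), for 0.2 s.
2. the cap has been turned until its threads let go, still on the jar, which stays seated (horizontal distance between jar and well below 0.006 m and z of jar in the frame of well below 0.004 m and angle between jar's own z axis and vertical below 0.06 rad and angle between the x axis of cap and the x axis of jar, either way round above 0.65 rad and z of cap in the frame of jar below 0.095 m), for 0.05 s.
At the end, for the whole second after the job is handed in: Gripper holds the cap (over 1 N), at rest, level to 0.2 rad, axis within 25 mm of the jar's, lower edge 103 to 165 mm above the jar's underside, cap and fingers off the jar; jar at rest on the well floor (within 4 mm, centre within 6 mm, tilt under 0.06 rad) (horizontal distance between jar and well below 0.006 m and z of jar in the frame of well below 0.004 m and angle between jar's own z axis and vertical below 0.06 rad and z of cap in the frame of jar between 0.103 and 0.165 m and horizontal distance between cap and jar below 0.025 m and angle between cap's own z axis and vertical below 0.2 rad and contact force between cap and the fingers above 1 N and contact force between each of cap, the fingers and jar below 0.1 N and linear speed of each of cap, jar below 0.02 m/s); the arm keeps its last pose, push and grip.
It fails at once if a bystander (mug, kettle or bowl) shifted by more than 25 mm (distance of any of mug, kettle, bowl from where it was at the start of the episode above 0.025 m).
It fails at once if the cap turned past 1.5 rad from its closed position on the jar (angle between the x axis of cap and the x axis of jar, either way round above 1.5 rad).
It fails at once if the jar tipped by more than 0.35 rad (angle between jar's own z axis and vertical above 0.35 rad).
It also fails if it takes over 51 s, if anything falls off the work surface, if the arm or the gripper's body presses on something with over 40 N, if the wrist force passes 120 N, or if a joint passes its speed limit or range.

## Working session

There is one attempt and no reset: what is moved stays moved. The work goes in short steps, Python scripts to look and compute and a tool call to move; the robot and the scene stay as the last step left them, time stands still between calls to the robot, and variables do not carry over. Pictures are saved under pics/ and viewed, at most 10 in all, crops included, and the job is handed in when it is done.

Besides the shell and the picture viewer there is one more tool, called after ">>>" as name([rows], argument=value, ...), one row to a line, values as JSON. send_rows: Moves the arm, as the interface text tells. Its arguments: {"type":"object","properties":{"plan":{"type":"array","items":{"type":"array","items":{"type":"array","items":{"type":"number"}}}},"fingers":{"type":"number"}},"required":["plan"]}

```bash
mkdir -p pics
cat > h.py <<'E'
import numpy as np, cv2
from plant import ctrl
from scipy.spatial.transform import Rotation as R
def snap(n,f):
    s=ctrl.snapshot(n); cv2.imwrite('pics/'+f+'.png',s['img'][:,:,::-1]); np.savez(f+'.npz',**s); return s
def ray(f,uv):
    s=np.load(f+'.npz'); K,k,P=s['K'],float(s['k1']),s['pose']
    d=cv2.undistortPoints(np.array([[uv]],float),K,np.array([k,0,0,0.]))[0,0]
    return P[:3,3],P[:3,:3]@np.array([d[0],d[1],1])
def atz(f,uv,z):
    o,d=ray(f,uv); return o+d*(z-o[2])/d[2]
def tri(*fu):
    A=np.zeros((3,3));b=np.zeros(3);L=[]
    for f,uv in fu:
        o,d=ray(f,uv); d=d/np.linalg.norm(d); M=np.eye(3)-np.outer(d,d);A+=M;b+=M@o;L.append((M,o))
    x=np.linalg.solve(A,b); return x,[np.linalg.norm(M@(x-o)) for M,o in L]
def proj(f,p):
    s=np.load(f+'.npz'); P=np.linalg.inv(s['pose']); c=P[:3,:3]@p+P[:3,3]; x=c[:2]/c[2]; x=x*(1+float(s['k1'])*(x@x)); return s['K'][:2,:2]@x+s['K'][:2,2]
def pose():
    o=ctrl.get_obs(); return np.array(o['tool_pos']),R.from_euler('xyz',o['orientation'],degrees=True)
def rel(p,yaw=None):
    """shift (cm) in tool axes to go to world p; turn about tool z for yaw of tool-y line"""
    t,r=pose(); return np.round(r.inv().apply(np.array(p)-t)*100,2)
E
python3 - <<'E'
from h import *
s=snap('top','top');s2=snap('scene','scene');s3=snap('wrist','wrist')
print(ctrl.get_obs()); print(s['pose'],s2['pose'],s3['pose'],s['k1'],s['K'])
E
```

```text
{'clock': 0.15, 'joint_pos': array([-5.47110989e+01,  2.05814219e+01,  6.47544325e-01, -1.40306684e-02,
       -7.01348427e+01, -1.65066708e+01]), 'qvel': array([-0.05729143, -0.1445386 ,  0.1277082 ,  0.17716067,  0.05993634,
       -0.01288344]), 'tau': array([-3.58262432e-04, -5.83275604e+01,  2.93291563e+01,  7.00130180e+00,
        8.77375278e-03, -9.26097232e-05]), 'tool_pos': array([ 0.21719363, -0.63873538,  0.22585947]), 'orientation': array([ 1.79930364e+02, -6.87901671e-03, -1.61222541e+02]), 'force': array([ 0.11672603, -0.24065322,  0.46057709]), 'moment': array([ 0.00503231,  0.0671497 , -0.05732039]), 'gripper_force': 0.0, 'opening': 0.08766331105181573}
[[-0.0036594  -0.9942058   0.10743109  0.44715346]
 [-0.99988224  0.00203669 -0.01521048  0.02328621]
 [ 0.01490355 -0.1074741  -0.99409617  1.59370428]
 [ 0.          0.          0.          1.        ]] [[ 5.73171907e-01  6.64989108e-01 -4.78814631e-01  1.18048255e+00]
 [ 8.19435122e-01 -4.65293494e-01  3.34705908e-01 -3.93159760e-01]
 [-2.13549271e-04 -5.84201549e-01 -8.11608591e-01  1.02991634e+00]
 [ 0.00000000e+00  0.00000000e+00  0.00000000e+00  1.00000000e+00]] [[-3.20598247e-01  9.15340396e-01  2.43656980e-01  1.51147535e-01]
 [ 9.47215218e-01  3.09726200e-01  8.27829166e-02 -6.60510661e-01]
 [ 3.07596987e-04  2.57335658e-01 -9.66322029e-01  3.83580740e-01]
 [ 0.00000000e+00  0.00000000e+00  0.00000000e+00  1.00000000e+00]] -0.020780670529110076 [[444.60418759   0.         322.9618054 ]
 [  0.         444.60418759 200.63230877]
 [  0.           0.           1.        ]]
```

View pics/top.png

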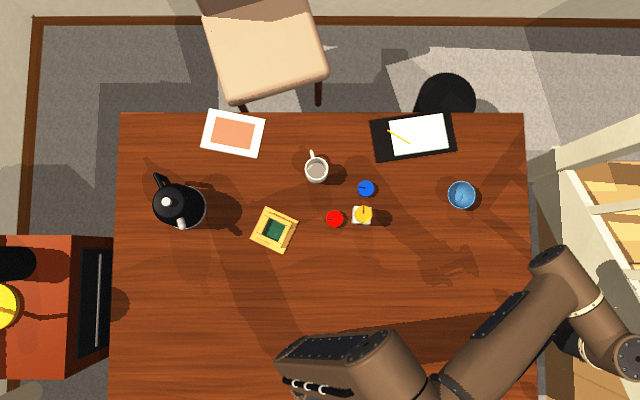

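View pics/scene.png

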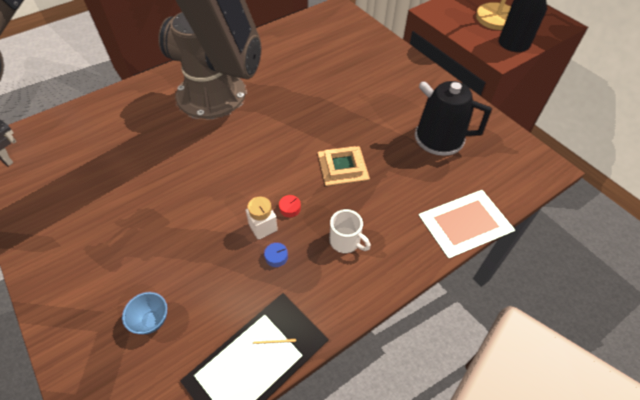

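Top view: brass-capped jar at about (363,214); look-alikes are the red cap (335,218) and the blue cap (366,188). The stand is at (274,230), mug (316,170), kettle (180,205) and bowl (462,195). I choose the brass cap on the white jar and check it in one enlarged crop.

Run:
```python
import cv2,numpy as np
t=cv2.imread('pics/top.png');s=cv2.imread('pics/scene.png')
f=lambda a,k:cv2.resize(a,None,fx=k,fy=k,interpolation=cv2.INTER_CUBIC)
a=f(t[195:260,240:400],5)   # 800x325
b=f(s[140:195,310:380],5); c=f(s[190:245,235:325],5) #350x275, 450x275
cv2.imwrite('pics/crop1.png',np.vstack([a,np.hstack([b,c])]))
```

```text
(no output)
```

View pics/crop1.png

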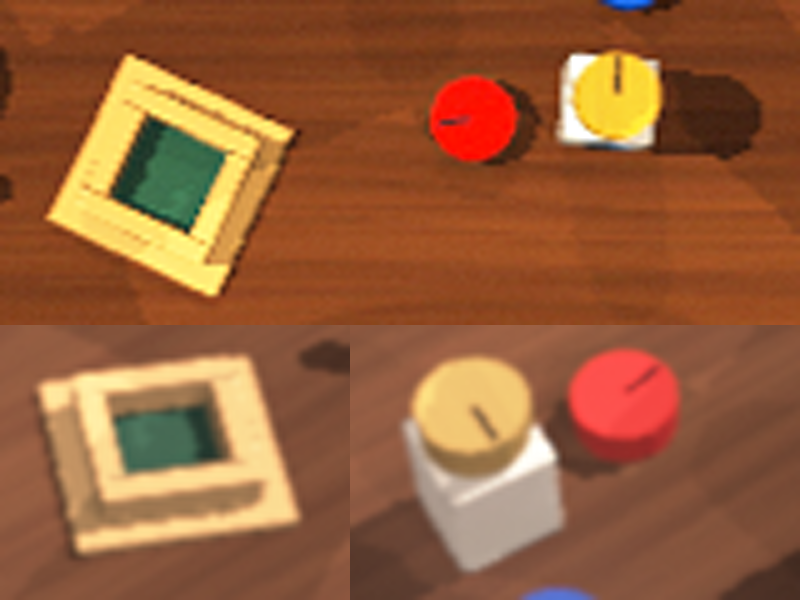

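The crop shows the brass cap with its black line on the white jar: cap top centre is about (363.1,213.8) in the top view and (259,205.8) in the scene view. The red cap is a separate one to its left.

Run:
```python
from h import *
T=lambda x,y:(x/5+240-.4,y/5+195-.4)
S=lambda x,y:(x/5+310-.4,(y-325)/5+140-.4)
C=lambda x,y:((x-350)/5+235-.4,(y-325)/5+190-.4)
np.set_printoptions(precision=4,suppress=True)
print('cap',tri(('top',T(617,95)),('scene',C(472,405))))
print('line',atz('top',T(618,57),.102)-atz('top',T(618,94),.102))
print('red',tri(('top',T(473,119)),('scene',C(622,394))))
print('blue',atz('top',(366,188),.02))
b=[(128,55),(298,132),(217,297),(47,218)]
for c in b: print('base',atz('top',T(*c),.006))
print('stand',np.mean([atz('top',T(*c),.006) for c in b],0))
# base corners in scene visible: left, bottom, right
for a,c in ((b[0],(300,520)),(b[1],(77,555)),(b[2],(38,383))): print('tri',tri(('top',T(*a)),('scene',S(*c))))
print('mug',atz('top',(316,172),.085),'kettle',atz('top',(167,202),.2))
print(pose()[0],pose()[1].as_matrix())
```

```text
cap (array([ 0.5645, -0.1341,  0.0999]), [np.float64(0.00046884684000758896), np.float64(0.0004688468400075631)])
line [ 0.025  -0.0003  0.    ]
red (array([ 0.5538, -0.0402,  0.0213]), [np.float64(0.00019895102855115482), np.float64(0.00019895102855105066)])
blue [ 0.6624 -0.1549  0.02  ]
base [0.6013 0.206  0.006 ]
base [0.5457 0.0841 0.006 ]
base [0.4288 0.1413 0.006 ]
base [0.485  0.2623 0.006 ]
stand [0.5152 0.1734 0.006 ]
tri (array([0.6024, 0.2075, 0.0027]), [np.float64(0.0013634822813269603), np.float64(0.0013634822813270236)])
tri (array([0.547 , 0.0859, 0.0007]), [np.float64(0.001775622262376387), np.float64(0.0017756222623764725)])
tri (array([0.4293, 0.1421, 0.0063]), [np.float64(0.0009671777786159609), np.float64(0.0009671777786159487)])
mug [0.7092 0.0238 0.085 ] kettle [0.5944 0.4923 0.2   ]
[ 0.2172 -0.6387  0.2259] [[-0.9468 -0.3219 -0.0005]
 [-0.3219  0.9468  0.0011]
 [ 0.0001  0.0012 -1.    ]]
```

Run:
```python
from h import *
print(rel([0.62,-0.14,0.26]),rel([0.5645,-0.1341,0.20]))
```

```text
[-54.19  34.26  -3.38] [-49.13  36.59   2.62]
```

Units first: shifts go in shares of 250 mm and turns go in shares of 120 degrees. So -24.6 cm / 25 = -0.984, -22.9 cm / 25 = -0.916.

>>> send_rows([
  [[-0.132, 0.096, 0.004, 0, 0, 0], [-0.264, 0.192, 0.012, 0, 0, 0], [-0.392, 0.292, 0.02, 0, 0, 0], [-0.524, 0.388, 0.028, 0, 0, 0], [-0.656, 0.484, 0.036, 0, 0, 0], [-0.788, 0.584, 0.04, 0, 0, 0], [-0.916, 0.68, 0.048, 0, 0, 0], [-0.984, 0.732, 0.052, 0, 0, 0]],
])

```text
clock: 0.82
tool_pos: [0.3928, -0.3836, 0.2134]
orientation: [180.0, 0.0, -161.1]
force: [-1.3, 0.4, 0.6]
opening: 0.0873
gripper_force: 0.0
```

Converted, -24.6 cm / 25 = -0.984, 1.3 cm / 25 = 0.052.

>>> send_rows([
  [[-0.132, 0.096, 0.004, 0, 0, 0], [-0.264, 0.192, 0.012, 0, 0, 0], [-0.392, 0.292, 0.02, 0, 0, 0], [-0.524, 0.388, 0.028, 0, 0, 0], [-0.656, 0.484, 0.036, 0, 0, 0], [-0.788, 0.584, 0.04, 0, 0, 0], [-0.916, 0.68, 0.048, 0, 0, 0], [-0.984, 0.732, 0.052, 0, 0, 0]],
])

```text
clock: 1.48
tool_pos: [0.5671, -0.1309, 0.2001]
orientation: [180.0, 0.0, -161.1]
force: [0.5, -0.4, 0.1]
opening: 0.0875
gripper_force: 0.0
```

>>> send_rows([
  [[0, 0, 0, 0, 0, 0], [0, 0, 0, 0, 0, 0], [0, 0, 0, 0, 0, 0]],
])

```text
clock: 1.73
tool_pos: [0.5649, -0.1342, 0.2002]
orientation: [180.0, -0.0, -161.2]
force: [0.1, -0.1, 0.2]
opening: 0.0875
gripper_force: 0.0
```

Run:
```python
from h import *
s=snap('wrist','w1'); i=cv2.imread('pics/w1.png')
print(pose()[0],ctrl.get_obs()['joint_pos'],proj('w1',np.array([.5645,-.1341,.102])))
```

```text
[ 0.56473898 -0.13461107  0.20045218] [ 5.88294510e+00  1.28007587e+01 -1.37117349e+01 -2.39373517e-03
 -6.35127673e+01 -7.71245157e+01] [313.18219879 199.99437399]
```

View pics/w1.png

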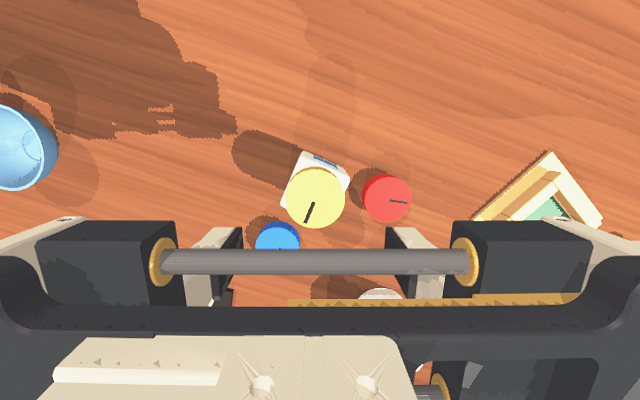

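Run:
```python
import cv2
i=cv2.imread('pics/w1.png')[140:240,260:380]
cv2.imwrite('pics/crop2.png',cv2.resize(i,None,fx=6,fy=6,interpolation=cv2.INTER_CUBIC)[:600])
```

```text
(no output)
```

View pics/crop2.png

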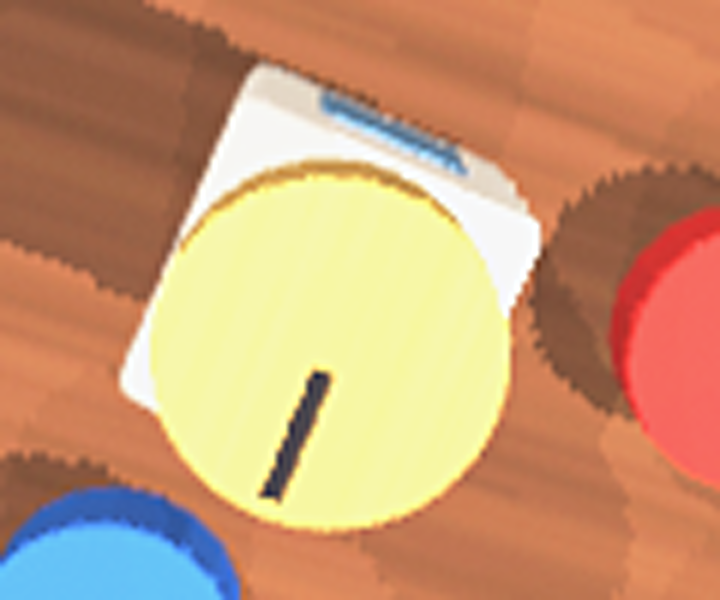

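The crop shows the cap-top centre at (330,352), the black line running from (320,375) to (271,498), and shoulder edges through (247,100), (125,370) and (525,213).

Run:
```python
from h import *
np.set_printoptions(precision=4,suppress=True)
W=lambda x,y:(x/6+260-.4,y/6+140-.4)
a=lambda v:np.degrees(np.arctan2(v[1],v[0]))
c=atz('w1',W(330,352),.102)
print('cap',c, 'tri',tri(('w1',W(330,352)),('scene',(259,205.6)),('top',(363,213.6))))
print('line yaw',a(atz('w1',W(271,498),.102)-atz('w1',W(320,375),.102)))
p=[atz('w1',W(*q),.072) for q in((247,100),(125,370),(525,213))]
print('side yaw',a(p[1]-p[0]),a(p[2]-p[0])+90,p)
print('diam',np.linalg.norm(atz('w1',W(150,352),.102)-atz('w1',W(511,352),.102)))
print(rel([c[0],c[1],.076]))
```

```text
cap [ 0.5624 -0.1334  0.102 ] tri (array([ 0.5639, -0.1337,  0.0989]), [np.float64(0.00090928541535793), np.float64(0.0003379150999488038), np.float64(0.0010474037055664056)])
line yaw -2.292514376300422
side yaw -6.2723236476544555 176.63841363227215 [array([ 0.532 , -0.1587,  0.072 ]), array([ 0.5849, -0.1645,  0.072 ]), array([ 0.535 , -0.1065,  0.072 ])]
diam 0.05789077180396425
[ 0.17  0.19 12.45]
```

Converted, 12.4 cm / 25 = 0.496, 0.15 cm / 25 = 0.006.

>>> send_rows([
  [[0.004, 0.006, 0.14, 0, 0, 0], [0.004, 0.006, 0.28, 0, 0, 0], [0.004, 0.006, 0.4, 0, 0, 0], [0.004, 0.006, 0.472, 0, 0, 0], [0.004, 0.006, 0.496, 0, 0, 0], [0.004, 0.006, 0.496, 0, 0, 0], [0.004, 0.006, 0.496, 0, 0, 0]],
])

```text
clock: 2.37
tool_pos: [0.5642, -0.1338, 0.0775]
orientation: [-180.0, 0.0, -161.3]
force: [0.1, 0.1, 0.9]
opening: 0.0872
gripper_force: 0.0
```

>>> send_rows([
  [[0, 0, 0, 0, 0, 0], [0, 0, 0, 0, 0, 0], [0, 0, 0, 0, 0, 0], [0, 0, 0, 0, 0, 0], [0, 0, 0, 0, 0, 0], [0, 0, 0, 0, 0, 0], [0, 0, 0, 0, 0, 0], [0, 0, 0, 0, 0, 0]],
], fingers=0)

```text
clock: 3.03
tool_pos: [0.5642, -0.1332, 0.077]
orientation: [-180.0, 0.0, -161.2]
force: [-0.4, -1.2, 3.2]
opening: 0.0578
gripper_force: 30.0
```

Converted, -10 cm / 25 = -0.4, -9 cm / 25 = -0.36.

>>> send_rows([
  [[0, 0, -0.02, 0, 0, 0], [0, 0, -0.06, 0, 0, 0], [0, 0, -0.12, 0, 0, 0], [0, 0, -0.2, 0, 0, 0], [0, 0, -0.28, 0, 0, 0], [0, 0, -0.36, 0, 0, 0], [0, 0, -0.4, 0, 0, 0], [0, 0, -0.4, 0, 0, 0]],
])

```text
clock: 3.7
tool_pos: [0.5651, -0.133, 0.1793]
orientation: [-179.9, 0.2, -161.2]
force: [0.3, 0.4, -3.2]
opening: 0.0579
gripper_force: 30.0
```

Converted, 19 cm / 25 = 0.76, 16.4 cm / 25 = 0.656, 21.5 degrees / 120 = 0.1792.

>>> send_rows([
  [[-0.032, 0.052, 0, 0, 0, 0.0083], [-0.1, 0.152, 0, 0, 0, 0.025], [-0.168, 0.252, 0, 0, 0, 0.05], [-0.232, 0.356, 0, 0, 0, 0.075], [-0.3, 0.456, 0, 0, 0, 0.1], [-0.364, 0.556, 0, 0, 0, 0.125], [-0.432, 0.656, 0, 0, 0, 0.15], [-0.496, 0.76, 0, 0, 0, 0.1792]],
])

```text
clock: 4.37
tool_pos: [0.6194, 0.0881, 0.1748]
orientation: [-180.0, -0.1, 177.1]
force: [0.4, 0.2, -2.4]
opening: 0.0575
gripper_force: 30.0
```

Run:
```python
from h import *
print(ctrl.get_obs()['joint_pos'],pose()[0],rel([.64,.16,.177]))
```

```text
[ 2.59245057e+01  1.81238808e+01 -9.86109935e+00 -4.20431017e-02
 -6.21504442e+01 -1.18783428e+02] [0.61938637 0.0880979  0.17484846] [-1.7   7.28 -0.22]
```

Converted, 7.3 cm / 25 = 0.292, -1.7 cm / 25 = -0.068.

>>> send_rows([
  [[-0.02, 0.08, 0, 0, 0, 0], [-0.04, 0.18, 0, 0, 0, 0], [-0.06, 0.26, 0, 0, 0, 0], [-0.068, 0.292, 0, 0, 0, 0], [-0.068, 0.292, 0, 0, 0, 0], [-0.068, 0.292, 0, 0, 0, 0], [-0.068, 0.292, 0, 0, 0, 0]],
])

```text
clock: 4.95
tool_pos: [0.6401, 0.1581, 0.1761]
orientation: [-180.0, -0.1, 177.3]
force: [-0.8, 0.2, -3.4]
opening: 0.0578
gripper_force: 30.0
```

Run:
```python
from h import *
snap('wrist','w2');snap('top','top2'); i=cv2.imread('pics/w2.png')
print(pose()[0],proj('w2',np.array([.515,.1735,.006])))
```

```text
[0.64027891 0.15789775 0.17654311] [321.81228224  73.57541536]
```

View pics/w2.png

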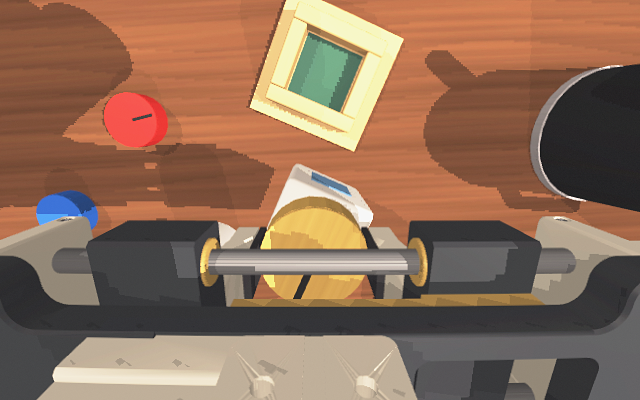

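Run:
```python
import cv2,numpy as np
i=cv2.imread('pics/w2.png'); o=np.zeros((600,800,3),np.uint8)
f=lambda a,k:cv2.resize(a,None,fx=k,fy=k,interpolation=cv2.INTER_CUBIC)
a=f(i[0:155,245:410],3); b=f(i[160:250,255:380],2.4)
a=f(i[0:155,245:410],3.0); o[:a.shape[0],:a.shape[1]]=a; o[:b.shape[0],500:500+b.shape[1]]=b
cv2.imwrite('pics/crop3.png',o)
```

```text
(no output)
```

View pics/crop3.png

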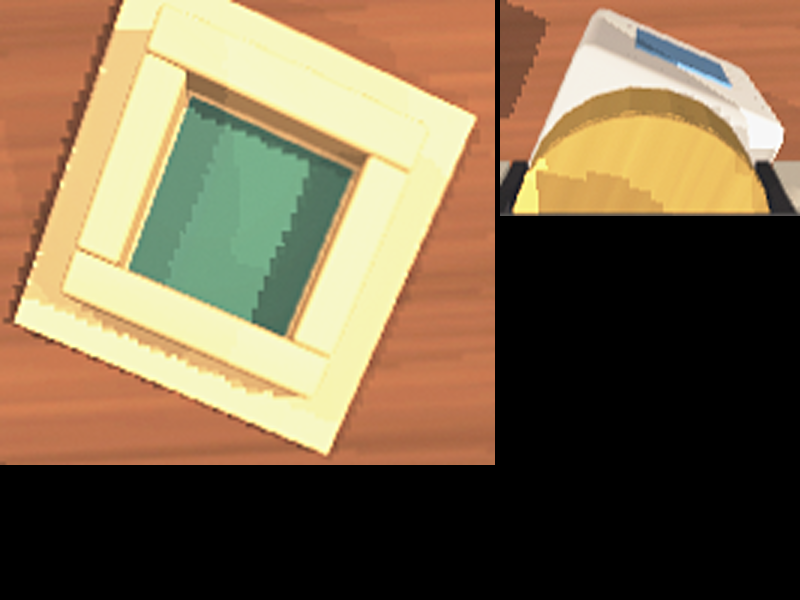

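The crop shows the rim's inner top corners at about (187,72), (370,153), (294,341) and (124,268), and base corners at (476,118), (328,455) and (14,322). The jar hangs upright with its blue square facing the stand, its front shoulder edge running parallel to the rim.

Run:
```python
from h import *
np.set_printoptions(precision=4,suppress=True)
W=lambda x,y:(x/3+245-.3,y/3-.3)
a=lambda v:np.degrees(np.arctan2(v[1],v[0]))%90
q=[atz('w2',W(*p),.028) for p in((187,72),(370,153),(294,341),(124,268))]
print('inner',q,np.mean(q,0),[np.linalg.norm(q[i]-q[i-1]) for i in range(4)],[a(q[i]-q[i-1]) for i in range(4)])
b=[atz('w2',W(*p),.006) for p in((476,118),(328,455),(14,322))]
print('base',b,(b[0]+b[2])/2,np.linalg.norm(b[0]-b[1]),np.linalg.norm(b[1]-b[2]),a(b[0]-b[1]),a(b[1]-b[2]))
W=lambda x,y:((x-500)/2.4+255-.3,y/2.4+160-.3)
# shoulder edge in hand: pixel ends
p=[atz('w2',W(*p),.172) for p in((588,40),(768,122),(535,160))]; print('jar',a(p[1]-p[0]),a(p[2]-p[0]),np.linalg.norm(p[1]-p[0]))
# height of well: triangulate bottom base corner vs top
T=lambda x,y:(x/5+240-.4,y/5+195-.4)
W=lambda x,y:(x/3+245-.3,y/3-.3)
print(tri(('w2',W(328,455)),('top',T(128,55))),tri(('w2',W(14,322)),('top',T(298,132))),tri(('w2',W(476,118)),('top',T(47,218))))
t,r=pose(); print(t,r.as_euler('xyz',degrees=True))
```

```text
inner [array([0.4719, 0.16  , 0.028 ]), array([0.4993, 0.2204, 0.028 ]), array([0.5592, 0.1933, 0.028 ]), array([0.5319, 0.1348, 0.028 ])] [0.5156 0.1771 0.028 ] [np.float64(0.06509720139029006), np.float64(0.06632290440531108), np.float64(0.06567364313230926), np.float64(0.06453429450414752)] [np.float64(67.21343324271965), np.float64(65.52020088075733), np.float64(65.63541462193429), np.float64(64.98328997724913)]
base [array([0.4843, 0.2627, 0.006 ]), array([0.602 , 0.2079, 0.006 ]), array([0.5461, 0.0898, 0.006 ])] [0.5152 0.1763 0.006 ] 0.12978575288023492 0.13064636086630316 65.02214365995974 64.70429058542291
jar 62.24574335926494 62.63182212534916 0.05046597943358134
(array([0.5942, 0.1972, 0.0823]), [np.float64(0.0003970296248776503), np.float64(0.0003970296248774447)]) (array([ 0.5458,  0.0854, -0.0117]), [np.float64(0.0011380250216449297), np.float64(0.0011380250216450375)]) (array([0.4849, 0.262 , 0.0084]), [np.float64(5.431704231488894e-06), np.float64(5.4317042315134525e-06)])
[0.6403 0.1579 0.1765] [-179.9912   -0.0162  177.2377]
```

Run:
```python
from h import *
np.set_printoptions(precision=4,suppress=True)
S=lambda x,y:(x/5+310-.4,(y-325)/5+140-.4)
b=[atz('scene',S(*p),.006) for p in((300,520),(77,555),(38,383),(250,355))]
c=np.mean(b[:3:2],0); print('scene base',b,(b[0]+b[2])/2,np.linalg.norm(b[0]-b[1]),np.linalg.norm(b[2]-b[1]))
print('scene cap', atz('scene',(259,205.6),.102),'top cap',atz('top',(363,213.6),.102))
r=[atz('scene',S(*p),.028) for p in((108,395),(212,400),(228,462),(112,478))]; print('inner',r,np.mean(r,0))
print(rel([.516,.1755,.145]))
```

```text
scene base [array([0.6049, 0.2068, 0.006 ]), array([0.5511, 0.0849, 0.006 ]), array([0.4296, 0.1431, 0.006 ]), array([0.4858, 0.2639, 0.006 ])] [0.5172 0.175  0.006 ] 0.1331842444249775 0.13473954403976024
scene cap [ 0.5662 -0.1343  0.102 ] top cap [ 0.5641 -0.1343  0.102 ]
inner [array([0.4775, 0.1603, 0.028 ]), array([0.5162, 0.2087, 0.028 ]), array([0.5596, 0.1868, 0.028 ]), array([0.5306, 0.1243, 0.028 ])] [0.521 0.17  0.028]
[12.5   1.16  3.16]
```

Converted, 12.5 cm / 25 = 0.5, 12.4 cm / 25 = 0.496, -1.8 degrees / 120 = -0.015.

>>> send_rows([
  [[0.08, 0.008, 0, 0, 0, 0], [0.2, 0.02, 0.02, 0, 0, -0.0083], [0.34, 0.032, 0.06, 0, 0, -0.015], [0.44, 0.044, 0.12, 0, 0, -0.015], [0.496, 0.048, 0.18, 0, 0, -0.015], [0.5, 0.048, 0.22, 0, 0, -0.015], [0.5, 0.048, 0.228, 0, 0, -0.015], [0.5, 0.048, 0.228, 0, 0, -0.015]],
])

```text
clock: 5.72
tool_pos: [0.5166, 0.1764, 0.1196]
orientation: [-180.0, 0.0, 179.1]
force: [-0.3, -0.2, -3.0]
opening: 0.0578
gripper_force: 30.0
```

Run:
```python
from h import *
snap('wrist','w3');snap('scene','s3'); t,r=pose();print(t,r.as_euler('xyz',degrees=True),rel([.5158,.1757,.117]))
i=cv2.imread('pics/w3.png')[110:260,220:420]; j=cv2.imread('pics/s3.png')[90:200,290:390]
cv2.imwrite('pics/crop4.png',np.hstack([cv2.resize(i,(480,360),interpolation=2),cv2.resize(j,(320,360),interpolation=2)]))
```

```text
[0.51750681 0.17680881 0.12028129] [1.79975902e+02 7.04026545e-02 1.79051150e+02] [ 0.17 -0.11  0.33]
```

View pics/crop4.png

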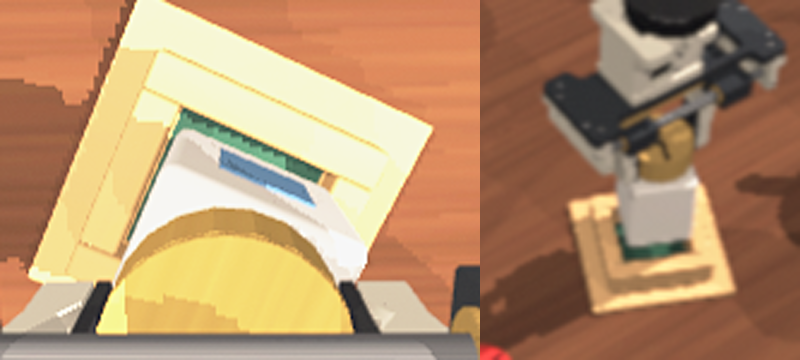

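Jar sits over the well, its edges parallel to the rim, a thin green margin showing evenly. Lowering gently.

Converted, 1.9 cm / 25 = 0.076, 1.5 cm / 25 = 0.06.

>>> send_rows([
  [[0.004, -0.004, 0.012, 0, 0, 0], [0.004, -0.004, 0.028, 0, 0, 0], [0.004, -0.004, 0.044, 0, 0, 0], [0.004, -0.004, 0.06, 0, 0, 0], [0.004, -0.004, 0.076, 0, 0, 0], [0.004, -0.004, 0.076, 0, 0, 0], [0.004, -0.004, 0.076, 0, 0, 0]],
])

```text
clock: 6.4
tool_pos: [0.515, 0.1757, 0.1001]
orientation: [-180.0, -0.0, 179.1]
force: [0.7, -0.2, -3.3]
opening: 0.0581
gripper_force: 30.0
```

Converted, 1.5 cm / 25 = 0.06, 1.2 cm / 25 = 0.048.

>>> send_rows([
  [[0, 0, 0.012, 0, 0, 0], [0, 0, 0.024, 0, 0, 0], [0, 0, 0.036, 0, 0, 0], [0, 0, 0.048, 0, 0, 0], [0, 0, 0.06, 0, 0, 0], [0, 0, 0.06, 0, 0, 0], [0, 0, 0.06, 0, 0, 0]],
])

```text
clock: 6.98
tool_pos: [0.5151, 0.1757, 0.0853]
orientation: [-180.0, -0.0, 179.1]
force: [0.9, 0.5, -3.9]
opening: 0.0576
gripper_force: 30.0
```

>>> send_rows([
  [[0, 0, 0.002, 0, 0, 0], [0, 0, 0.004, 0, 0, 0], [0, 0, 0.006, 0, 0, 0], [0, 0, 0.008, 0, 0, 0], [0, 0, 0.008, 0, 0, 0]],
])

```text
clock: 7.4
tool_pos: [0.5152, 0.1758, 0.0835]
orientation: [-180.0, -0.0, 179.1]
force: [0.4, 0.1, -2.9]
opening: 0.0573
gripper_force: 30.0
```

Converted, 0.1 cm / 25 = 0.004, 0.05 cm / 25 = 0.002.

>>> send_rows([
  [[0, 0, 0.002, 0, 0, 0], [0, 0, 0.004, 0, 0, 0], [0, 0, 0.004, 0, 0, 0], [0, 0, 0.004, 0, 0, 0]],
])

```text
clock: 7.73
tool_pos: [0.5153, 0.1758, 0.083]
orientation: [180.0, 0.0, 179.1]
force: [-1.9, -1.2, 3.0]
opening: 0.0579
gripper_force: 30.0
```

Converted, -24 degrees / 120 = -0.2.

>>> send_rows([
  [[0, 0, 0, 0, 0, 0], [0, 0, 0, 0, 0, 0], [0, 0, 0, 0, 0, -0.0333], [0, 0, 0, 0, 0, -0.075], [0, 0, 0, 0, 0, -0.1167], [0, 0, 0, 0, 0, -0.1583], [0, 0, 0, 0, 0, -0.2], [0, 0, 0, 0, 0, -0.2]],
])

```text
clock: 8.4
tool_pos: [0.5158, 0.1762, 0.083]
orientation: [180.0, 0.1, -156.7]
force: [-0.4, -0.8, 3.4]
opening: 0.0581
gripper_force: 30.0
```

Run:
```python
from h import *
snap('wrist','w4')
o=ctrl.get_obs();print(o['force'],o['moment'],o['orientation'],o['joint_pos'])
i=cv2.imread('pics/w4.png')[130:310,200:440]; cv2.imwrite('pics/crop5.png',cv2.resize(i,None,fx=3.3,fy=3.3,interpolation=2))
```

```text
[-1.07973031  1.12651155  3.96057272] [0.1155     0.24465416 0.11206026] [ 1.79989703e+02  8.07615848e-02 -1.56976273e+02] [ 3.94754016e+01  1.63689844e+01 -2.64453113e+01  1.77406308e-02
 -4.71053343e+01 -1.06463733e+02]
```

View pics/crop5.png

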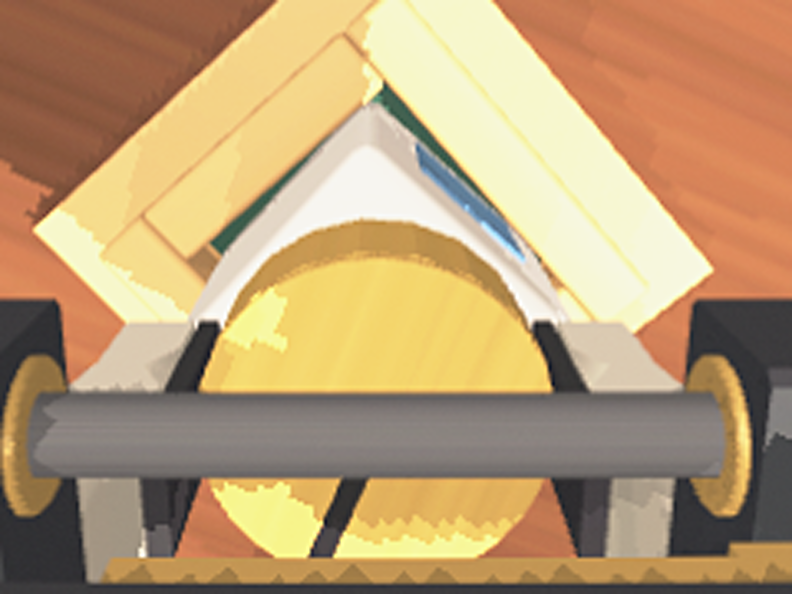

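The jar has turned a few degrees and is braced against the rim, still seated. The cap follows the gripper, with the line at about (340,520) in the crop.

Converted, -15 degrees / 120 = -0.125.

>>> send_rows([
  [[0, 0, 0, 0, 0, -0.0333], [0, 0, 0, 0, 0, -0.0667], [0, 0, 0, 0, 0, -0.1], [0, 0, 0, 0, 0, -0.125], [0, 0, 0, 0, 0, -0.125]],
])

```text
clock: 8.87
tool_pos: [0.5158, 0.1763, 0.0831]
orientation: [-180.0, 0.1, -141.9]
force: [-1.1, -0.9, 4.7]
opening: 0.0578
gripper_force: 30.0
```

Run:
```python
from h import *
o=ctrl.get_obs();print(o['force'],o['moment'],o['orientation'],o['tau'][5])
```

```text
[-1.10617956 -0.863145    4.72210877] [0.23936788 0.34773998 0.11597566] [-1.79989078e+02  8.69402290e-02 -1.41941800e+02] 0.9637459740042686
```

Converted, -4 degrees / 120 = -0.0333.

>>> send_rows([
  [[0, 0, 0, 0, 0, -0.0167], [0, 0, 0, 0, 0, -0.0333], [0, 0, 0, 0, 0, -0.0333]],
])

```text
clock: 9.12
tool_pos: [0.5159, 0.1763, 0.0832]
orientation: [-180.0, 0.1, -138.0]
force: [-0.7, 0.4, 7.4]
opening: 0.0575
gripper_force: 30.0
```

Run:
```python
from h import *
o=ctrl.get_obs();print(o['force'],o['moment'],o['orientation'],o['tau'][5])
```

```text
[-0.72402143  0.38538852  7.35289701] [ 0.15400802  0.51507846 -0.01661996] [-1.79978795e+02  9.28724247e-02 -1.38029873e+02] 0.6141193583607674
```

Converted, -3 degrees / 120 = -0.025.

>>> send_rows([
  [[0, 0, 0, 0, 0, -0.0167], [0, 0, 0, 0, 0, -0.025], [0, 0, 0, 0, 0, -0.025]],
])

```text
clock: 9.37
tool_pos: [0.5161, 0.1764, 0.0837]
orientation: [-180.0, 0.1, -135.1]
force: [-3.5, -0.0, 11.2]
opening: 0.0576
gripper_force: 30.0
```

Run:
```python
from h import *
o=ctrl.get_obs();print(o['force'],o['moment'],o['orientation'],o['tau'][5])
```

```text
[-3.53567263 -0.03635718 11.22650948] [0.07401214 1.09404474 0.04371085] [-1.79955653e+02  1.11467557e-01 -1.35058368e+02] 0.32403163611888885
```

Converted, -2 degrees / 120 = -0.0167.

>>> send_rows([
  [[0, 0, 0, 0, 0, -0.0083], [0, 0, 0, 0, 0, -0.0167], [0, 0, 0, 0, 0, -0.0167], [0, 0, 0, 0, 0, -0.0167]],
])

```text
clock: 9.7
tool_pos: [0.5163, 0.1765, 0.0843]
orientation: [-179.9, 0.1, -133.1]
force: [-4.7, 0.6, 14.9]
opening: 0.0579
gripper_force: 30.0
```

Run:
```python
from h import *
o=ctrl.get_obs();print(o['force'],o['moment'],o['orientation'],o['tau'][5])
```

```text
[-4.7368123   0.58407035 14.88315813] [0.04098288 1.56911764 0.05530677] [-1.79934604e+02  1.48467450e-01 -1.33098544e+02] -0.0010332715828553773
```

Joint-6 torque has dropped to zero and the ring is pushing up on the gripper, so the threads have let go. Lifting.

Converted, -4.5 cm / 25 = -0.18, -4 cm / 25 = -0.16.

>>> send_rows([
  [[0, 0, -0.012, 0, 0, 0], [0, 0, -0.032, 0, 0, 0], [0, 0, -0.06, 0, 0, 0], [0, 0, -0.092, 0, 0, 0], [0, 0, -0.128, 0, 0, 0], [0, 0, -0.16, 0, 0, 0], [0, 0, -0.18, 0, 0, 0], [0, 0, -0.18, 0, 0, 0]],
])

```text
clock: 10.37
tool_pos: [0.5159, 0.1763, 0.1291]
orientation: [-180.0, 0.1, -132.9]
force: [0.8, 0.0, -0.3]
opening: 0.0578
gripper_force: 30.0
```

>>> send_rows([
  [[0, 0, 0, 0, 0, 0], [0, 0, 0, 0, 0, 0], [0, 0, 0, 0, 0, 0], [0, 0, 0, 0, 0, 0]],
])

```text
clock: 10.7
tool_pos: [0.5149, 0.1757, 0.1271]
orientation: [180.0, -0.1, -132.9]
force: [0.2, 0.3, -1.2]
opening: 0.0578
gripper_force: 30.0
```

Run:
```python
from h import *
snap('wrist','w5');snap('scene','s5'); o=ctrl.get_obs();print(o['force'],o['tool_pos'],o['orientation'],o['gripper_force'])
i=cv2.imread('pics/w5.png')[130:310,200:440]; j=cv2.imread('pics/s5.png')[90:200,290:400]
cv2.imwrite('pics/crop6.png',np.hstack([cv2.resize(i,(480,360),interpolation=2),cv2.resize(j,(320,360),interpolation=2)]))
```

```text
[-0.12595375  0.04221403 -1.24508163] [0.5150629  0.17569678 0.1272252 ] [ 1.79994139e+02 -3.60520093e-02 -1.32921955e+02] 29.999794248724356
```

View pics/crop6.png

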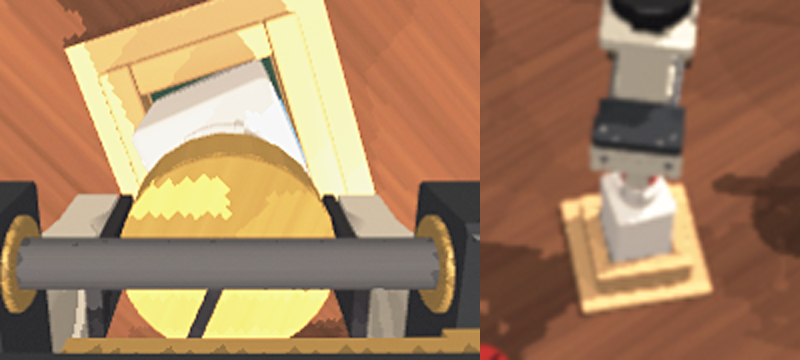

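The cap is held level above the jar, the red ring is visible at its mouth, and the jar is seated in the well. Handing in.

```bash
python3 -c "
from plant import ctrl
print(ctrl.close_job())"
```

```text
the job is handed in; nothing more can be done
None
```

I handed the job in at about 10.8 s; no verdict came back. The jar is seated in the well, the brass cap was unscrewed roughly 45 degrees until the threads let go, and the gripper is holding it about 44 mm above its closed height, over the mouth.

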